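Put the vial turret into hand drive and index it

ROBOT

A 6-joint arm with a two-finger parallel gripper is mounted at the origin on a cart in front of the work surface, level with it; the furniture and walls round the work are solid. World frame = base frame: x ahead of the robot, y to its left, z up, the work surface at z = 0. Lengths are in mm, angles in rad, forces in N, time in s.
With the tool pointing down it reaches from about 300 to 775 mm from the base axis. Payload 14.6 kg.
Tool frame: the origin (TCP) lies between the finger pads, 19 mm behind the fingertips; this is the grasp point; z points along the fingers, y is the line along which they close (so a half turn about z gives the same grasp; the last joint's range is limited). The gripper opens to 85 mm and grips with 20 to 120 N. Pads are 22 mm wide; open, the fingers measure 114 mm over their backs; the gripper's body (76 mm by 85 mm) begins 54 mm behind the grasp point. The pads swing forward as they close: fully open they stand 13 mm farther back than shut.
Start: joints at [-1.21, 0.3, 1.521, -0, 1.321, -0.067], TCP at [228.171, -500.428, 249.981] pointing down, gripper open.
Joint ranges: [-3.03, 3.03], [-0.79, 2.21], [0.23, 2.52], [-1.04, 4.18], [0, 3.07], [-2.55, 2.55]. Speed limits (rad/s): [2.22, 2.22, 2.57, 3.14, 3.14, 3.14].

INTERFACE

Orientations are given as a unit quaternion [w, x, y, z].
In Python, from rig import bot gives the robot as it stands. Calls block until the motion is done:
- bot.move_to(position, orientation): joint-space move of the TCP to a pose.
- bot.servo_line(position, attitude=None, speed=150, until_force=None): straight line of the TCP; attitude=None keeps the orientation; speed is the mean speed in mm/s. With until_force (N) it stops when the force on the tool has changed by that much, and returns True; else False.
- bot.move_joints(angles): joint-space move.
- bot.move_gripper(opening, grip_force=None): finger opening in mm; grip_force is the grip in N (None keeps the last); returns when the fingers have stopped.
- bot.dwell(seconds).
- bot.ik(position, orientation): joint angles nearest the present ones, or None.
- bot.read_state(): the state.
- bot.read_camera(name): name is "side" or "top" or "wrist"; returns a dict with "image" (420x560x3 uint8, blue, green, red), "depth" (420x560 float32, mm along the optical axis (not along the pixel's ray), 0 where there is no reading), "fovy" (degrees; the focal length in pixels is half the picture's height over the tangent of half this angle, whatever the lens; pixels are square), "cx", "cy" (the principal point, pixels), "eye" and "attitude" of the camera in the world; the wrist camera has in their place "mount" (4x4, takes a point from camera to tool coordinates, whose origin is the TCP and whose axes are the flange's). Camera axes: x right, y down, z forward; pixel columns grow to the right and rows downward; lengths in mm; the calibration is good to about 2 mm. A picture is of the moment at which its call begins: read the wrist's pose just before it.
A pose or a line that the arm cannot do raises bot.MotionError and nothing moves.
- bot.finish_job(): hands the job in; it is judged then, once.
The state is a dict: "clock": time; "joint_positions": joint angles; "qvel": joint speeds; "effort": joint torques, N m; "ee_pos": TCP position; "tool_rot": TCP orientation; "ft_force": force on the tool from outside, world axes, zero at the start; "moment": the same for the moment, N m; "grip_width": finger opening in mm; "grip_force": force on a finger pad.
Only numpy, scipy, OpenCV 4.12 (cv2) and the standard library are available. Lean on these libraries where they do the work, as an engineer would, in place of code of your own. Each camera call takes 0.05 s, during which the arm holds its last target. There are 200 camera calls.

TASK

Put the small vial turret into hand drive: hold the change knob on top and ease it down lightly while rocking it to and fro until its teeth drop into the toothed ring below, then push it fully home without ever forcing tooth against tooth. With the gear in mesh, turn the knob until the one empty pocket of the turret lines up with the pointer on the stand, then let go; turn the turret only by the knob, not by pushing its disc or vials, and leave the jar, vials, dish and spanner where they are.

Things in the scene. Friction and masses are not known exactly. Their poses are not given: they have to be found in the camera images.
- stand: Fixed grey stand: a round foot plate 112 mm across, 12 mm high; origin at the centre of its underside, on the turret's upright axis. On its -x axis, 60 mm from the centre, stands the steel index pointer, an 8 mm square post 30 mm high. On its -y axis, 66 mm out, a post carries the head. A bottle box 0.31 m high is close behind, an extraction hood above: come in with the TCP about 0.37 m up.
- head: Fixed head, same origin and axes as the stand, but up to 2 mm higher or lower from case to case. Its post (16 mm thick, at y = -66 mm) carries a grey arm, 26 mm wide, z = 85 to 99 mm, ending over the turret in a bush on the axis, 28 mm across, top at z = 103 mm. Only the knob stands higher.
- knob: Change knob: upright black fluted knob 37 mm in diameter, 32 mm high; origin at the centre of its top (axes do not turn with it: its angle is not told). Slides 22 mm in the bush, turns freely, stays where left (3 N sliding friction). Top 165 mm over the head's origin at the upper stop, starts within 5 mm of it; hard stop at 143 mm (home). 8 mm or more free below the knob.
- knob_home (a point): Point on the axis, fixed to the head, where the centre of the knob's top lies when the knob is fully home.
- knob_teeth (a point): Centre of the lower ends of the knob's 6 teeth, under the arm (slides with the knob): evenly spaced, pointing down, 6.2 mm wide, 12 mm long, 26 mm from the axis. They meet the ring's tooth tops when the knob is 11 to 15 mm below its upper stop; from there 7 to 11 mm remain to home. Where they stand round the axis is not told.
- crown: Steel ring on the turret, turning with it: 6 evenly spaced upright teeth (60 deg pitch, 17 mm wide, 12 mm high, 26 mm from the axis; the gaps between leave the knob's teeth 1.5 mm of play). Origin on the axis level with the stand's underside; tooth tops 50 mm above. Floats on a spring of 4 N/mm: tooth on tooth it yields downward up to 10 mm and comes back.
- crown_tops (a point): Centre of the ring's tooth tops. Pressed tooth on tooth at 3 to 9 N, the knob's teeth slide round over the still ring; over about 15 N the ring may be dragged along and not mesh; over 20 N is forcing. When teeth find gaps, the ring springs up and the pressing force falls away.
- turret: The turret: aluminium disc 106 mm across, z = 14 to 20 mm over its origin (on the axis, level with the stand's underside), with 8 pockets 43.5 mm from the axis; seven hold clear vials 12 mm thick reaching to z = 53 mm, the one on its -x axis is empty. The robot must not touch it. Stays where left (0.075 N m of friction).
- empty_pocket (a point): Centre of the empty pocket, 43.5 mm from the axis, 30 mm above the stand's underside, turning with the turret. Starts 0.4 to 1.3 rad counter-clockwise (from above) of the index point, so turn it clockwise. In mesh it follows the knob one to one with about 0.07 rad of play; the turret can turn 3 rad either way.
- index (a point): Index point fixed to the stand, 43.5 mm from the axis on the line to the pointer, 30 mm above the underside: the empty pocket must come here.
- septa_jar: Bystander: low clear jar with white lid, 46 mm across, 36 mm high, origin under its centre, loose.
- vial_a: Bystander: sample vial 28 mm across, 96 mm high, origin under its centre, loose, standing.
- vial_b: Bystander: sample vial 28 mm across, 96 mm high, origin under its centre, loose, standing.
- steel_dish: Bystander: shallow steel dish with nuts, 63 mm across, 11 mm high, origin under its centre, beside the stand's post, loose.
- spanner_1: Bystander: open-ended spanner 122 mm long, 4 mm thick, lying loose, origin under its centre.
Not all that is in view belongs to the job. What is shaped like the stand but pink is not meant.

How it is judged (in metres and radians):
On the way:
1. the knob is down with its teeth in the ring's gaps, within 2.5 mm of home, the ring not pushed down (z of knob in the frame of knob_home below 0.0025 m and z of crown in the frame of stand above -0.002 m), for 0.2 s.
At the end, for the whole second after the job is handed in: The knob is fully home (within 2.5 mm) with its teeth in the ring's gaps (ring not pushed down by more than 2 mm), the centre of the turret's empty pocket is within 3 mm of the index point at the pointer and at rest, and the robot has let go (all of step 1 and horizontal distance between empty_pocket and index below 0.003 m and angular speed of turret below 0.03 rad/s); the robot touches nothing.
It fails at once if tooth forced against tooth with more than 20 N (contact force between knob and crown above 20 N).
It fails at once if the robot touches the turret's disc, vials or toothed ring (contact force between any of the fingers, the arm and turret above 0.5 N).
It fails at once if the jar, a vial, the dish or the spanner is moved by more than 30 mm (distance of any of septa_jar, vial_a, vial_b, steel_dish, spanner_1 from where it was at the start of the episode above 0.03 m).
It also fails if it takes over 48 s, if anything falls off the work surface, if the arm or the gripper's body presses on something with over 40 N, if the wrist force passes 120 N, or if a joint passes its speed limit or range.

## Working session

There is one attempt and no reset: what is moved stays moved. The work goes in short steps, each a Python script; the robot and the scene stay as the last script left them, time stands still between calls to the robot, and variables do not carry over. Pictures are saved under pics/ and viewed, at most 10 in all, crops included, and the job is handed in when it is done.

```bash
mkdir -p pics; ls; python3 - <<'E'
from rig import bot
import cv2,numpy as np
s=bot.read_state();print(s)
for n in("side","top"):
    c=bot.read_camera(n);cv2.imwrite(f"pics/{n}0.png",c["image"]);np.savez(f"{n}0.npz",**c)
    print(n,c["fovy"],c["cx"],c["cy"],c["eye"],c["attitude"])
E
```

```text
pics
{'clock': 0.0, 'joint_positions': array([-1.20957973e+00,  3.00493843e-01,  1.52160872e+00,  1.18404491e-05,
        1.32067165e+00, -6.65615711e-02]), 'qvel': array([8.45954256e-04, 1.85934054e-03, 1.01135560e-03, 3.35742266e-05,
       1.92872091e-03, 1.10551662e-03]), 'effort': array([ 8.79803465e-04, -5.43493795e+01, -3.61796737e+01, -4.32990885e-05,
        3.98291188e-03,  2.13653470e-05]), 'ee_pos': array([ 228.1104487 , -500.22930093,  249.39712836]), 'tool_rot': array([-5.85217271e-04,  9.77212943e-01,  2.12260487e-01, -8.10499334e-05]), 'ft_force': array([ 0.68654236, -0.36300996, -0.48740688]), 'moment': array([ 0.00963167,  0.01389435, -0.00232516]), 'grip_force': 0.0, 'grip_width': 85.54932191660244}
side 54.2595851465167 275.1685179615357 209.83992618315546 [ 382.60021794 -652.04444892  738.01938095] [-0.40587568  0.90507204 -0.11265466  0.05846769]
top 53.43147227577062 283.6607816743697 206.36257613660092 [ 414.01929326   38.05187115 1257.34548045] [-0.05058975  0.70657331 -0.70436537  0.04543412]
```

View pics/side0.png

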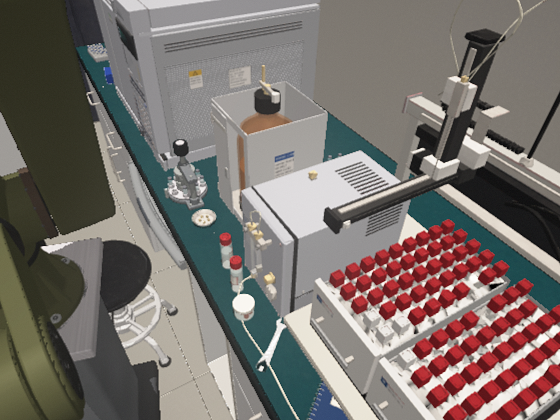

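View pics/top0.png

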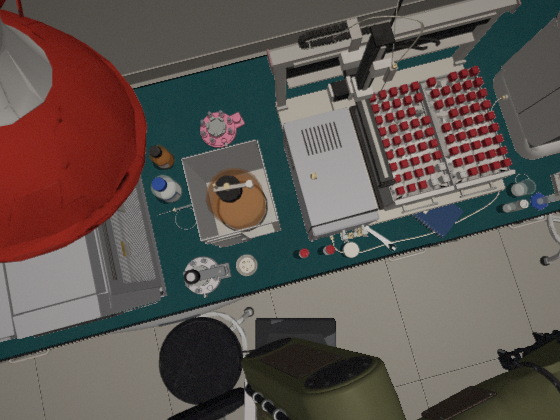

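The side view shows the knob near (181,147) above the turret at (185,187), with the dish at (203,217). In the top view the knob is near (193,276), the head post is towards (222,271), and the pink decoy is at (220,127). Next I'll get world points from the depth.

```bash
cat > h.py <<'E'
import numpy as np,cv2
from scipy.spatial.transform import Rotation as R
def quat(q): return R.from_quat(np.roll(q,-1))
def cloud(c,T=None):
    f=210/np.tan(np.radians(float(c["fovy"]))/2)
    v,u=np.mgrid[:420,:560]; d=c["depth"]
    P=np.dstack([(u-c["cx"])/f*d,(v-c["cy"])/f*d,d])
    if T is None: return P@quat(c["attitude"]).as_matrix().T+c["eye"]
    return P@T[:3,:3].T+T[:3,3]
E
python3 - <<'E'
from h import *
for n,(a,b,x0,y0) in dict(top=(170,250,240,310),side=(150,220,130,235)).items():
    c=dict(np.load(n+"0.npz"));P=cloud(c)
    if n=="top": sl=np.s_[240:310,165:265]
    else: sl=np.s_[125:235,145:225]
    im=c["image"][sl];p=P[sl];ok=c["depth"][sl]>0
    mx=im.max(2)
    k=ok&(mx<70)&(p[...,2]>120)&(p[...,2]<180)
    q=p[k];top=q[q[:,2]>np.percentile(q[:,2],95)-4];
    print(n,"knob n",k.sum(),"z",np.percentile(q[:,2],[5,50,90,98]),"topmean",top.mean(0),"ext",top.min(0),top.max(0))
    cxy=top.mean(0)[:2]
    near=np.hypot(*(p[...,:2]-cxy).transpose(2,0,1))<110
    m=ok&near&(p[...,2]>80)&(p[...,2]<108)&(mx>=60);print(" arm",m.sum(),np.median(p[m],0),p[m].min(0),p[m].max(0))
    h,_=np.histogram(p[ok&near][:,2],bins=np.arange(-10,180,5));print(h)
    m=ok&near&(p[...,2]>8)&(p[...,2]<24);e=p[m];
    print(" disc",m.sum(),e.min(0),e.max(0))
    cv2.imwrite(f"pics/{n}crop.png",cv2.resize(im,None,fx=6,fy=5.4 if n=="side" else 6,interpolation=2)) if 0 else cv2.imwrite(f"pics/{n}crop.png",cv2.resize(im,None,fx=5,fy=5,interpolation=cv2.INTER_CUBIC))
E
```

```text
top knob n 113 z [140.28024129 162.30288856 165.77537093 167.11797277] topmean [377.93937461 285.89296625 164.66093346] ext [362.9725787  269.48326904 162.64582181] [396.19785789 303.83762176 169.84065505]
 arm 294 [388.59959401 248.61155883  98.12309542] [353.66571489 207.55371427  80.0874083 ] [464.62490338 307.68202752 107.97046905]
[  38 1118 1419  146  132  151  196   44   55   16   21   30   56   19
    3    1    5   61   42    3   20  162   68    1    0    1    0    1
    1    6    5    8    4   15  112   44    1]
 disc 505 [318.6993198  178.47427488   8.00833371] [476.57220003 339.0206045   23.98782325]
side knob n 160 z [135.02792879 150.48893421 162.39792907 164.34049748] topmean [379.90233714 277.01862954 162.2979096 ] ext [362.84714579 265.39685606 159.40953662] [396.00169725 293.81393818 164.5972338 ]
 arm 292 [388.51025561 245.0013259   97.95864768] [353.73041778 204.39630492  80.00261483] [467.36741171 302.64849159 107.76329904]
[ 15 694 755 119 159 123 144  97  96  94  67  75  69  13  24  19  15  83
  18  19  35 155  57  14   9  14   7   6   9  32  26  26  30  27  96   8
   3]
 disc 480 [317.92228634 170.82247116   8.00060603] [466.01098086 321.57889513  23.8225135 ]
```

View pics/topcrop.png

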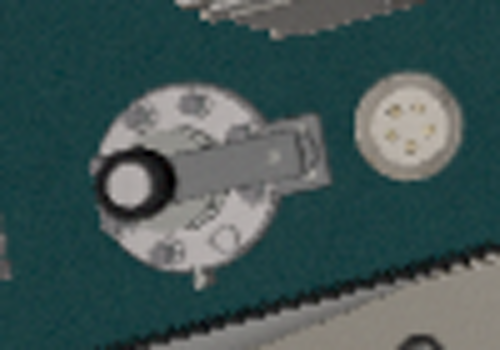

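View pics/sidecrop.png

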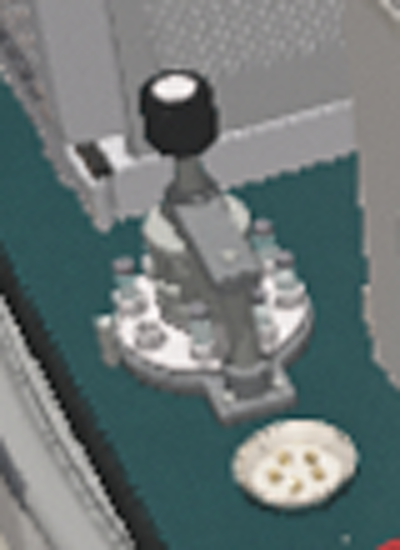

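The top crop shows the knob lid at crop (125,185) and the head post at (310,150). The pointer is at (203,278), and the empty pocket (an open ring) is at (225,237), counter-clockwise of the pointer. The side crop agrees. Next I'll check clearances and joint budgets, then move.

```bash
python3 - <<'E'
from h import *
from rig import bot
c=dict(np.load("top0.npz"));P=cloud(c);ok=c["depth"]>0
K=np.array([379.5,286.])
r=np.hypot(P[...,0]-K[0],P[...,1]-K[1])
for lo,hi in((40,60),(60,80),(80,100),(100,130),(130,160)):
    m=ok&(r>lo)&(r<hi)&(P[...,2]>170)
    if m.any():print(lo,hi,m.sum(),P[m][:,2].max(),np.median(P[m],0))
rho=np.hypot(P[...,0],P[...,1]);th=np.degrees(np.arctan2(P[...,1],P[...,0]))
for a in range(-70,50,10):
    print(a,[round(float(np.max(P[...,2][ok&(th>=a)&(th<a+10)&(rho>l)&(rho<l+100)],initial=0))) for l in(250,350,450,550,650)])
# rays to planes
f=210/np.tan(np.radians(float(c["fovy"]))/2)
def ray(u,v,z):
    d=quat(c["attitude"]).apply([(u-c["cx"])/f,(v-c["cy"])/f,1]);return c["eye"]+d*(z-c["eye"][2])/d[2]
print("ptr",ray(165+203/5,240+278/5,30),"pocket",ray(165+225/5,240+237/5,20),"knob lid",ray(165+125/5,240+185/5,165),"post",ray(165+310/5,240+148/5,99))
for yaw in np.arange(-180,180,30):
    q=(R.from_euler('z',yaw,degrees=True)*R.from_quat([1,0,0,0])).as_quat();q=np.roll(q,1)
    j=bot.ik([379.5,286,370],q);print(yaw,None if j is None else np.round(j,2))
E
```

```text
40 60 1223 864.9646894761252 [429.37185771 294.53481417 846.82955582]
60 80 1821 883.0711178801803 [447.87210535 279.8611995  854.22740549]
80 100 2203 892.2711928918877 [466.1889918  267.58002242 861.28831419]
100 130 6884 899.8612761324284 [479.15651403 281.04535514 813.96237204]
130 160 7009 909.9427259671701 [510.81271806 271.49543709 828.81521685]
-70 [0, 592, 558, 396, 0]
-60 [608, 596, 553, 446, 0]
-50 [608, 0, 0, 16, 16]
-40 [0, 0, 9, 28, 209]
-30 [682, 6, 43, 211, 212]
-20 [695, 78, 264, 300, 301]
-10 [696, 101, 241, 255, 243]
0 [0, 96, 306, 306, 306]
10 [0, 16, 305, 764, 306]
20 [0, 105, 877, 997, 966]
30 [0, 102, 886, 898, 294]
40 [0, 55, 460, 460, 459]
ptr [321.10294709 271.85584449  30.        ] pocket [343.87075582 261.5797333   20.        ] knob lid [378.32987858 287.91128459 165.        ] post [396.61970435 201.86390466  99.        ]
-180 [ 0.57  0.06  1.52 -0.    1.55 -1.  ]
-150 [ 0.57  0.06  1.52 -0.    1.55 -1.53]
-120 [ 0.57  0.06  1.52 -0.    1.55 -2.05]
-90 None
-60 None
-30 None
0 [ 0.57  0.06  1.52 -0.    1.55  2.14]
30 [ 0.57  0.06  1.52 -0.    1.55  1.62]
60 [ 0.57  0.06  1.52 -0.    1.55  1.09]
90 [ 0.57  0.06  1.52 -0.    1.55  0.57]
120 [ 0.57  0.06  1.52 -0.    1.55  0.05]
150 [ 0.57  0.06  1.52 -0.    1.55 -0.48]
```

```bash
cat >> h.py <<'E'
def down(yaw): return np.roll((R.from_euler('z',yaw)*R.from_quat([1,0,0,0])).as_quat(),1)
def tool(s):
    T=np.eye(4);T[:3,:3]=quat(s["tool_rot"]).as_matrix();T[:3,3]=s["ee_pos"];return T
E
python3 - <<'E'
from h import *
from rig import bot
c=dict(np.load("top0.npz"));P=cloud(c);ok=c["depth"]>0
K=np.array([379.2,287.])
r=np.hypot(P[...,0]-K[0],P[...,1]-K[1])
m=ok&(r<200)&(P[...,2]>180)&(P[...,2]<420);i=np.argsort(r[m])[:200:20];print(np.c_[P[m][i],r[m][i]].round())
bot.servo_line([228.1,-500.2,370])
bot.move_to([*K,370],down(np.radians(165)))
s=bot.read_state();w=bot.read_camera("wrist")
np.savez("w0.npz",**w,T=tool(s));cv2.imwrite("pics/w0.png",w["image"])
print(s["clock"],s["ee_pos"],s["joint_positions"],s["ft_force"],w["mount"].round(3),w["fovy"])
E
```

```text
[[460. 231. 247.  98.]
 [470. 236. 282. 104.]
 [464. 221. 298. 108.]
 [477. 237. 277. 110.]
 [356. 396. 224. 111.]
 [357. 396. 194. 112.]
 [352. 395. 203. 112.]
 [480. 238. 235. 112.]
 [358. 397. 377. 112.]
 [361. 398. 395. 112.]]
3.875 [379.54439213 286.61035716 369.97017567] [ 5.69781217e-01  6.47875522e-02  1.52287142e+00 -5.76473548e-05
  1.55400202e+00 -7.38070457e-01] [ 0.06295811 -1.38964546  0.10830536] [[   0.      -0.945   -0.328   85.761]
 [   1.       0.      -0.      -0.684]
 [   0.      -0.328    0.945 -124.631]
 [   0.       0.       0.       1.   ]] 62.188810737217345
```

View pics/w0.png

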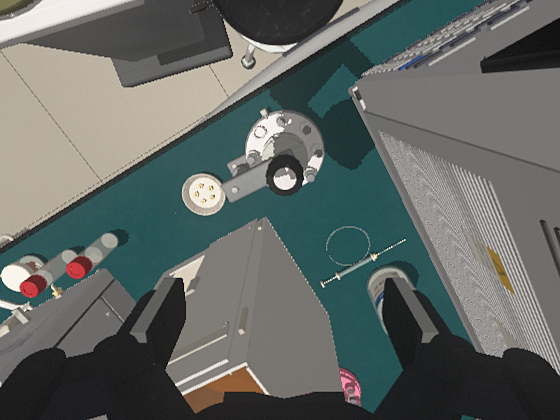

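The wrist view shows the knob at (285,174), the pointer at (264,115), the empty pocket near (260,131) and the head post near (234,190). The box edge is at least 95 mm from the axis. I'll enlarge this area for a precise axis and angle.

```bash
cat >> h.py <<'E'
def wray(w,uv,z):
    f=210/np.tan(np.radians(float(w["fovy"]))/2);T=w["T"]@w["mount"];uv=np.atleast_2d(np.float64(uv))
    d=np.c_[(uv[:,0]-w["cx"])/f,(uv[:,1]-w["cy"])/f,np.ones(len(uv))]@T[:3,:3].T
    return T[:3,3]+d*((z-T[2,3])/d[:,2])[:,None]
E
python3 - <<'E'
from h import *
w=dict(np.load("w0.npz"));im=w["image"];P=cloud(w,w["T"]@w["mount"])
sl=np.s_[100:200,220:335];p=P[sl];i=im[sl];mx=i.max(2).astype(int);sat=mx-i.min(2)
cv2.imwrite("pics/w0c.png",cv2.resize(i,None,fx=6,fy=6,interpolation=cv2.INTER_CUBIC))
# lid: bright inside the black knob
dk=((mx<60)&(p[...,2]>115)&(p[...,2]<185)).astype(np.uint8)
n,l,st,ce=cv2.connectedComponentsWithStats(dk);k=1+st[1:,4].argmax();print(st[k],ce[k])
cn=max(cv2.findContours((l==k).astype(np.uint8),0,2)[0],key=cv2.contourArea);m=np.zeros_like(dk);cv2.drawContours(m,[cn],-1,1,-1)
lid=(m>0)&(mx>90);q=p[lid];z=np.median(q[:,2]);v,u=np.nonzero(lid);print("lid",lid.sum(),np.median(q,0),"z range",np.percentile(q[:,2],[10,90]),"uv",u.mean()+220,v.mean()+100,wray(w,[u.mean()+220,v.mean()+100],z))
full=cv2.morphologyEx(m,2,np.ones((3,3)));t=(full>0)&(abs(p[...,2]-z)<5);print("top pts",t.sum(),p[t].min(0),p[t].max(0),p[t].mean(0))
# disc: white bright at z~20
d=(p[...,2]>16)&(p[...,2]<24)&(mx>110)&(sat<40);q=p[d];print("disc",d.sum(),np.median(q,0))
hull=cv2.convexHull(q[:,:2].astype(np.float32));print(cv2.minEnclosingCircle(hull))
for nm,uv,zz in(("ptr",(263.5,112),30),("pock",(260,131),20)):print(nm,wray(w,uv,zz))
E
```

```text
[ 46  54  38  42 743] [65.07671602 72.91520861]
lid 414 [377.75225806 286.96083644 164.26017076] z range [163.26921017 165.20199509] uv 284.4130434782609 178.42753623188406 [[377.7678865  286.94124159 164.26017076]]
top pts 1044 [358.8698127  269.09559135 159.33084281] [394.909465   305.03255954 166.49538863] [376.59915586 287.34915515 163.84108162]
disc 1549 [353.46809686 300.62319162  20.86963004]
((378.15374755859375, 275.1473083496094), 64.20638275146484)
ptr [[318.75253026 275.07093296  30.        ]]
pock [[341.63774653 262.98508387  20.        ]]
```

View pics/w0c.png

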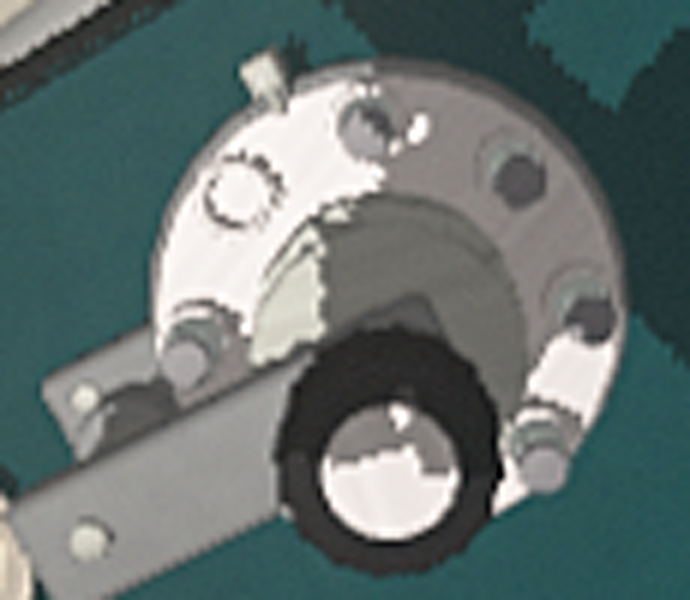

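The enlarged crop shows the empty pocket at crop (244,190) and vial caps at (365,132), (520,180), (588,318), (543,470) and (185,362). The pointer top is near (263,75) and the lid centre is at (390,470). I'll fit the circle and angles from these.

```bash
python3 - <<'E'
from h import *
w=dict(np.load("w0.npz"))
px=lambda a:(np.array(a)+.5)/6-.5+[220,100]
C=wray(w,px([(365,132),(520,180),(588,318),(543,470),(185,362)]),53)[:,:2];po=wray(w,px((244,190)),20)[0,:2]
A=np.vstack([C,po])
from scipy.optimize import least_squares
ks=np.array([-1,-2,-3,-4,1,0])  # ccw index? test both signs
for sg in(1,-1):
    r=least_squares(lambda x:(A-x[:2]-43.5*np.c_[np.cos(x[2]+sg*ks*np.pi/4),np.sin(x[2]+sg*ks*np.pi/4)]).ravel(),[378,287,np.pi+.6])
    print(sg,r.x,r.x[2]-np.pi,r.fun.reshape(-1,2).round(1).tolist() if r.cost<100 else r.cost)
    if r.cost<100:x=r.x
pt=wray(w,px((263,75)),30)[0];b=pt[:2]-x[:2];print(pt,np.hypot(*b),np.arctan2(-b[1],-b[0]))
arm=wray(w,px([(12,512),(85,600)]),99)  # arm end corners
edge=wray(w,px([(12,512),(275,375)]),99);e=edge[0]-edge[1];print("arm dir (-y) -> stand yaw",np.arctan2(e[0],-e[1]),edge)
print("pocket local angle",po-x[:2])
E
```

```text
1 [377.16787342 287.03829772   3.76286471] 0.6212720521544499 [[-0.2, -0.4], [-0.0, -0.2], [-0.8, -0.7], [0.6, -0.1], [0.2, -0.1], [0.2, 1.5]]
-1 [354.51562564 301.34507242   4.53527493] 1.3936822788315526 6572.531848953843
[318.82431104 274.93832049  30.        ] 59.58507128239847 0.20449286497539218
arm dir (-y) -> stand yaw 0.21861998470663133 [[382.1995684  209.37658297  99.        ]
 [369.47582634 266.64666324  99.        ]]
pocket local angle [-35.12694745 -23.82235591]
```

The axis is at about (377.5, 287.0), the knob top is at z about 164, the stand yaw is 0.21 rad, and the pocket is 0.41 rad counter-clockwise of the pointer. All of these match the given ranges. Now to descend and grip.

```bash
python3 - <<'E'
from h import *
from rig import bot
bot.move_gripper(62,30)
h=bot.servo_line([377.6,287,210],speed=150)
h=h or bot.servo_line([377.6,287,150],speed=80,until_force=8)
s=bot.read_state();print(h,s["clock"],s["ee_pos"],s["ft_force"])
if not h:
    bot.move_gripper(30,30)
    s=bot.read_state();print(s["clock"],s["ee_pos"],s["ft_force"],s["moment"],s["grip_width"],s["grip_force"])
E
```

```text
False 6.4083 [377.80799677 287.1324342  150.44280878] [-0.42160603 -0.60987951  0.26275504]
6.75 [377.94032602 287.67656824 150.54732948] [ 1.18508883  5.73094333 -0.38644213] [ 9.00868287e-01 -1.31690919e-01 -1.10344656e-04] 36.2198405356475 31.771787703037262
```

```bash
python3 - <<'E'
from h import *
from rig import bot
def show(t):
    s=bot.read_state();print(t,round(s["clock"],2),s["ee_pos"].round(2),s["ft_force"].round(2),s["grip_width"].round(2));return s
bot.servo_line([377.7,287.5,148.5],speed=15,until_force=12);show("lateral")
h=bot.servo_line([377.7,287.5,128],speed=8,until_force=6.5);s=show(h)
# test of a small rotation's timing
y=np.radians(165)-np.radians(2)
p=s["ee_pos"];h=bot.servo_line([377.7,287.5,s["ee_pos"][2]],down(y),speed=10,until_force=4);show(h)
E
```

```text
Traceback (most recent call last):
AttributeError: 'float' object has no attribute 'round'
```

```bash
cat >> h.py <<'E'
def show(bot,t):
    s=bot.read_state();print(t,round(s["clock"],2),s["ee_pos"].round(2),s["ft_force"].round(2),s["moment"].round(2));return s
E
python3 - <<'E'
from h import *
from rig import bot
show(bot,"lateral")
h=bot.servo_line([377.7,287.5,128],speed=8,until_force=6.5);s=show(bot,h)
y=np.radians(163)
h=bot.servo_line([377.7,287.5,s["ee_pos"][2]],down(y),speed=10,until_force=4);show(bot,h)
E
```

```text
lateral 7.01 [377.91 287.74 148.7 ] [ 2.24  3.96 -0.84] [ 0.6  -0.31 -0.01]
True 8.47 [377.94 287.76 137.29] [0.53 0.6  2.6 ] [ 0.1  -0.11  0.02]
False 8.72 [377.95 287.76 137.52] [2.1  4.28 1.69] [ 0.83 -0.41 -0.03]
```

```bash
python3 - <<'E'
from h import *
from rig import bot
z=137.3
for i in range(8):
    z-=0.4;bot.servo_line([377.7,287.5,z],speed=6);bot.dwell(.05);s=show(bot,round(z,1))
    if s["ft_force"][2]>8: break
E
```

```text
136.9 9.02 [377.96 287.78 137.34] [1.11 3.72 5.77] [ 0.75 -0.23 -0.02]
136.5 9.32 [377.98 287.78 137.09] [0.81 3.95 7.46] [ 0.6  -0.11 -0.03]
136.1 9.62 [377.97 287.78 136.76] [-0.7   2.61  8.57] [ 0.53 -0.01 -0.04]
```

Contact is at about 5–6 N on the ring. Now to turn slowly clockwise until the force falls.

```bash
python3 - <<'E'
from h import *
from rig import bot
y=163
for i in range(4):
    y-=3;h=bot.servo_line([377.7,287.5,136.1],down(np.radians(y)),speed=5,until_force=4);s=show(bot,(y,h))
    if s["ft_force"][2]<4.5 or s["ft_force"][2]>12: break
E
```

```text
(160, False) 9.87 [377.98 287.82 136.76] [0.27 3.29 8.55] [ 0.65 -0.02 -0.02]
(157, False) 10.12 [378.03 287.9  136.79] [0.04 4.42 7.93] [ 0.8  -0.1  -0.08]
(154, False) 10.37 [378.04 287.95 136.78] [-0.4   4.79  7.61] [ 0.78 -0.12 -0.03]
(151, False) 10.62 [378.07 288.01 136.8 ] [1.53 5.1  7.84] [ 0.95 -0.16 -0.06]
```

```bash
python3 - <<'E'
from h import *
from rig import bot
y=151
while y>95:
    y-=2.5;h=bot.servo_line([377.7,287.9,136.1],down(np.radians(y)),speed=5,until_force=5);s=show(bot,(y,h))
    if s["ft_force"][2]<5.3 or s["ft_force"][2]>11: break
E
```

```text
(148.5, False) 10.87 [378.06 288.12 136.77] [1.53 2.86 9.36] [ 0.42 -0.18 -0.05]
(146.0, False) 11.12 [378.13 288.15 136.78] [0.74 2.04 7.79] [ 0.48 -0.18 -0.03]
(143.5, False) 11.37 [378.15 288.2  136.8 ] [1.16 3.21 8.54] [ 0.57 -0.25 -0.03]
(141.0, False) 11.62 [378.18 288.23 136.79] [1.34 3.74 7.34] [ 0.62 -0.31 -0.03]
(138.5, False) 11.87 [378.21 288.26 136.78] [2.51 3.78 8.45] [ 0.68 -0.42 -0.04]
(136.0, False) 12.12 [378.22 288.3  136.8 ] [3.1  3.86 7.79] [ 0.74 -0.44 -0.08]
(133.5, False) 12.37 [378.26 288.32 136.8 ] [2.18 4.25 5.97] [ 0.81 -0.48 -0.11]
(131.0, False) 12.62 [378.3  288.37 136.79] [2.54 4.62 4.84] [ 0.8  -0.55 -0.03]
```

```bash
python3 - <<'E'
from h import *
from rig import bot
z=136.1
bot.dwell(.1);show(bot,"start")
for i in range(5):
    z-=.5;h=bot.servo_line([377.9,288.2,z],speed=8,until_force=6);s=show(bot,(z,h))
    if s["ft_force"][2]>10: break
E
```

```text
start 12.72 [378.31 288.38 136.82] [2.99 4.48 6.01] [ 0.85 -0.55 -0.02]
(135.6, False) 12.97 [378.33 288.42 136.36] [ 0.51  1.83 10.06] [ 0.34 -0.16 -0.  ]
```

```bash
python3 - <<'E'
from h import *
from rig import bot
y=131
while y>90:
    y-=2;h=bot.servo_line([377.9,288.2,135.7],down(np.radians(y)),speed=5,until_force=6);s=show(bot,(y,h))
    if s["ft_force"][2]<3.8 or s["ft_force"][2]>11.5: break
E
```

```text
(129, False) 13.22 [378.37 288.44 136.41] [0.6  2.73 8.19] [ 0.44 -0.29 -0.08]
(127, False) 13.47 [378.4  288.44 136.42] [1.3  2.19 8.  ] [ 0.55 -0.44 -0.04]
(125, False) 13.72 [378.42 288.47 136.4 ] [2.01 2.5  8.32] [ 0.54 -0.48 -0.06]
(123, False) 13.97 [378.46 288.52 136.42] [1.91 2.97 7.49] [ 0.51 -0.5  -0.09]
(121, False) 14.22 [378.48 288.54 136.42] [2.92 3.52 7.14] [ 0.53 -0.47 -0.07]
(119, False) 14.47 [378.52 288.54 136.44] [2.42 4.02 6.18] [ 0.6  -0.49 -0.01]
(117, False) 14.72 [378.54 288.57 136.44] [2.74 4.82 7.2 ] [ 0.61 -0.56  0.01]
(115, False) 14.97 [378.59 288.59 136.44] [3.47 2.76 5.92] [ 0.59 -0.59 -0.  ]
(113, False) 15.22 [378.62 288.6  136.43] [4.52 4.62 6.46] [ 0.71 -0.64  0.  ]
(111, False) 15.47 [378.64 288.6  136.18] [6.4  5.43 1.19] [ 0.91 -1.08 -0.04]
```

Meshed at yaw 111°, where the force fell to about 1 N. Pushing home in small watched steps.

```bash
python3 - <<'E'
from h import *
from rig import bot
z=135.7;y=111
while z>125:
    z-=.7;h=bot.servo_line([378.3,288.6,z],down(np.radians(y)),speed=8,until_force=8);s=show(bot,(round(z,1),h))
    if s["ft_force"][2]>8.5: break
E
```

```text
(135.0, False) 15.73 [378.66 288.64 135.09] [5.39 2.77 0.18] [ 0.5  -0.97 -0.03]
(134.3, False) 15.98 [378.65 288.64 134.35] [6.4  3.49 0.91] [ 0.57 -1.14 -0.07]
(133.6, False) 16.23 [378.66 288.63 133.61] [5.68 3.79 0.54] [ 0.62 -1.09 -0.07]
(132.9, False) 16.48 [378.66 288.63 132.91] [5.86 2.65 0.18] [ 0.57 -1.08 -0.05]
(132.2, False) 16.73 [378.66 288.65 132.24] [6.15 2.93 0.41] [ 0.58 -1.06 -0.09]
(131.5, False) 16.98 [378.66 288.65 131.53] [4.85 3.41 0.01] [ 0.57 -1.03 -0.05]
(130.8, False) 17.23 [378.65 288.64 130.84] [5.94 4.   0.43] [ 0.57 -1.09 -0.09]
(130.1, False) 17.48 [378.65 288.63 130.12] [5.69 3.36 0.59] [ 0.56 -1.06 -0.07]
(129.4, False) 17.73 [378.71 288.67 129.96] [2.74 0.73 7.58] [ 0.27 -0.59 -0.01]
(128.7, False) 17.98 [378.76 288.71 129.83] [-1.15 -2.11 15.63] [-0.09 -0.07 -0.04]
```

The knob is at the hard stop, and its descent agrees with home at 143. Now to turn clockwise, release, rise and look.

```bash
python3 - <<'E'
from h import *
from rig import bot
bot.servo_line([378.4,288.6,129.5],speed=8);y=111
for i in range(8):
    y-=3;h=bot.servo_line([378.4,288.6,129.5],down(np.radians(y)),speed=5,until_force=12);s=show(bot,(y,h))
    if h: break
bot.move_gripper(62);show(bot,"open")
bot.servo_line([378.4,288.6,200],speed=80);bot.servo_line([378,288,330],speed=200)
bot.move_to([377.6,287,370],down(np.radians(165)));bot.dwell(.1)
s=bot.read_state();w=bot.read_camera("wrist");np.savez("w1.npz",**w,T=tool(s));show(bot,"pic")
cv2.imwrite("pics/w1c.png",cv2.resize(w["image"][90:200,215:335],None,fx=5,fy=5,interpolation=cv2.INTER_CUBIC))
E
```

```text
(108, False) 18.48 [378.73 288.7  129.98] [3.14 0.74 8.41] [ 0.19 -0.42  0.  ]
(105, False) 18.73 [378.82 288.71 129.99] [3.31 1.48 7.91] [ 0.26 -0.59  0.03]
(102, False) 18.98 [378.87 288.7  129.99] [3.79 2.64 8.2 ] [ 0.2  -0.71  0.03]
(99, False) 19.23 [378.93 288.73 130.  ] [4.43 1.5  7.78] [ 0.26 -0.72  0.05]
(96, False) 19.48 [379.   288.74 130.  ] [4.56 2.47 6.74] [ 0.27 -0.84 -0.  ]
(93, False) 19.73 [379.04 288.75 129.97] [5.3  1.64 7.11] [ 0.24 -0.99 -0.03]
(90, False) 19.98 [379.12 288.75 130.01] [6.41 2.27 6.49] [ 0.26 -1.03  0.  ]
(87, False) 20.23 [379.15 288.73 129.98] [7.12 1.49 5.52] [ 0.24 -1.1   0.  ]
open 20.6 [378.07 288.42 129.16] [ 0.4  -0.69  0.13] [0.01 0.03 0.03]
pic 23.82 [377.58 286.98 369.73] [-0.53  0.31  0.24] [ 0.05  0.05 -0.03]
```

View pics/w1c.png

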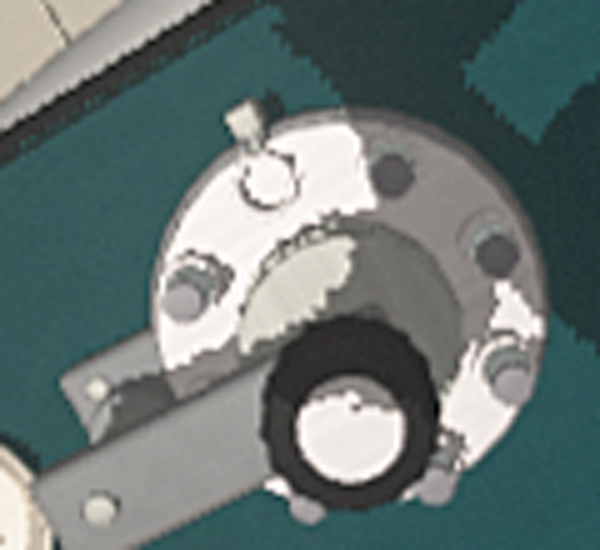

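The turret has turned. The empty pocket is at crop (269,180), next to the pointer at (244,120), and the caps are at (393,173), (497,257), (513,383), (436,487), (308,508) and (184,299). The knob lid centre is at (350,435).

```bash
python3 - <<'E'
from h import *
from scipy.optimize import least_squares
w=dict(np.load("w1.npz"))
px=lambda a:(np.array(a)+.5)/5-.5+[215,90]
A=np.vstack([wray(w,px([(393,173),(497,257),(513,383),(436,487),(308,508),(184,299)]),53),wray(w,px((269,180)),20)])[:,:2]
k=np.array([-1,-2,-3,-4,-5,1,0])*np.pi/4
r=least_squares(lambda x:(A-x[:2]-43.5*np.c_[np.cos(x[2]+k),np.sin(x[2]+k)]).ravel(),[378,287,np.pi+.2])
x=r.x;print(x,x[2]-np.pi,r.fun.reshape(-1,2).round(1).tolist())
pt=wray(w,px((244,118)),30)[0];b=pt[:2]-x[:2];print(np.hypot(*b),np.arctan2(-b[1],-b[0]))
e=wray(w,px([(33,487),(255,377)]),99);e=e[0]-e[1];print("arm yaw",np.arctan2(e[0],-e[1]))
P=cloud(w,w["T"]@w["mount"]);u,v=px((350,435)).round().astype(int);print("lid z",np.median(P[v-5:v+6,u-5:u+6,2]))
E
```

```text
[377.53597284 287.14221215   3.41365924] 0.2720665859206344 [[-0.6, -0.0], [-0.0, -0.5], [-0.7, 0.0], [0.6, 0.3], [1.4, -0.6], [-0.7, 0.2], [-0.1, 0.6]]
60.79896949682041 0.2039499537248676
arm yaw 0.19990395952801754
lid z 143.68053030434777
```

Another 0.067 rad clockwise is needed. Regrasp, turn and check.

```bash
python3 - <<'E'
from h import *
from rig import bot
bot.move_to([377.8,288,330],down(np.radians(87)))
bot.servo_line([378.2,288.2,165],speed=150);bot.servo_line([378.2,288.2,130],speed=60,until_force=10)
bot.move_gripper(30,30);show(bot,"grip")
for y in(85,83):
    bot.servo_line([378.5,288.4,129.6],down(np.radians(y)),speed=5,until_force=12);show(bot,y)
bot.move_gripper(62);show(bot,"open")
bot.servo_line([378.2,288.3,200],speed=80);bot.servo_line([378,288,330],speed=200)
bot.move_to([377.6,287,370],down(np.radians(165)));bot.dwell(.1)
s=bot.read_state();w=bot.read_camera("wrist");np.savez("w2.npz",**w,T=tool(s));show(bot,"pic")
cv2.imwrite("pics/w2c.png",cv2.resize(w["image"][90:200,215:335],None,fx=5,fy=5,interpolation=cv2.INTER_CUBIC))
E
```

```text
grip 27.38 [379.14 288.4  130.7 ] [ 5.56 -0.91  0.33] [-0.06 -0.91  0.02]
85 27.58 [379.31 288.38 130.54] [-0.65 -1.45  6.33] [-0.19  0.04  0.04]
83 27.84 [379.27 288.42 130.53] [ 2.65 -2.47  7.48] [-0.52 -0.39  0.02]
open 28.21 [378.4  288.41 129.54] [-0.53 -0.   -0.68] [-0.01 -0.03 -0.01]
pic 31.48 [377.57 287.   369.76] [-0.44  0.03  0.06] [-0.01 -0.01 -0.03]
```

View pics/w2c.png

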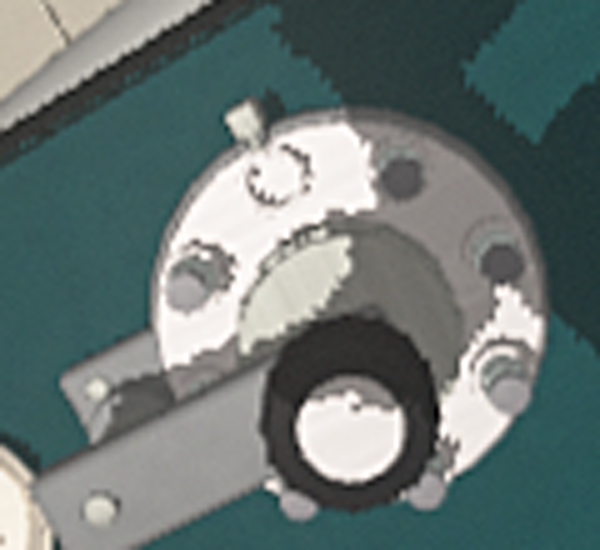

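The pocket is now at crop (280,174). The caps are at (404,178), (502,263), (510,391), (428,493), (301,506) and (189,290), and the knob is still home.

```bash
python3 - <<'E'
from h import *
from scipy.optimize import least_squares
w=dict(np.load("w2.npz"))
px=lambda a:(np.array(a)+.5)/5-.5+[215,90]
A=np.vstack([wray(w,px([(404,178),(502,263),(510,391),(428,493),(301,506),(189,290)]),53),wray(w,px((280,174)),20)])[:,:2]
k=np.array([-1,-2,-3,-4,-5,1,0])*np.pi/4
r=least_squares(lambda x:(A-x[:2]-43.5*np.c_[np.cos(x[2]+k),np.sin(x[2]+k)]).ravel(),[378,287,np.pi+.2])
x=r.x;print(x,x[2]-np.pi,r.fun.reshape(-1,2).round(1).tolist())
pt=wray(w,px((244,118)),30)[0];print(pt)
for ax in(x[:2],[377.5,287.1],[378.2,287.4]):
    b=pt[:2]-ax;print(np.hypot(*b),np.arctan2(-b[1],-b[0]))
E
```

```text
[377.63294387 287.49762017   3.35683883] 0.21524617484722341 [[-0.0, -0.2], [-0.7, -0.6], [-1.0, -0.3], [0.9, -0.1], [1.6, -0.5], [-0.5, 0.5], [-0.3, 1.1]]
[318.01260647 274.83423657  30.        ]
60.95035616402609 0.20929009575604374
60.738776264660785 0.20334126763111854
61.48512625942222 0.20582088082313815
```

The pocket is within about 0.01 rad (0.5 mm) of the pointer, and the robot is clear.

```bash
python3 -c "
from rig import bot
print(bot.finish_job())"
```

```text
the job is handed in; nothing more can be done
None
```

I handed the job in at about 31.5 s on the robot's clock: by my measurements the knob is home and in mesh, the empty pocket is about 0.5 mm from the index point, and the gripper has let go and is clear; no verdict came back.

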